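# Shut the travel case flap and snap its locking cap on

## Task

Close the red travel case: press its sprung flap down until the catch holds it shut by itself and take the hand off the flap, then take the loose black snap cap and press it down over the stud on the case's front ledge until it clicks fully home. Do not let go at the end: finish with the hand still on the cap, pressing it firmly down onto its seat. Leave the mug, the styptic tube and the nail file where they are.

Things in the scene. Friction and masses are not known exactly. Their poses are not given: they have to be found in the camera images.
- case: red plastic case fixed on the counter, 170 mm (x) by 180 mm (y). Origin on the counter under its middle; x points from front ledge to hinge, z up. The front (-x) 55 mm is a solid ledge 36 mm high; behind it an open tray 42 mm high. Two sprung black catch noses (20 mm long, tops 57 mm up) stand on the ledge at 39 mm in front of the origin, 66 mm either side; the flap's edge snaps under them.
- flap (a joint): flap angle, rad: 0 = shut on its stop, 0.6 = open, held so by its spring. Hinge line along the case's y, 70 mm behind (+x) its origin, 46 mm up. Down to about 0.06 only the spring resists (2 to 4 N at the grip patch); then the catch adds to it, to about 10 N in all, and gives way; once caught the flap stays below 0.02 by itself.
- flap_plate: the red flap, 176 mm wide (y), 4 mm thick, front edge 105 mm from the hinge line; two prongs, 45 mm long, straddle the stud when shut. Origin on the upper face in the middle of the ribbed grip patch (24 by 50 mm), the place to press, 80 mm from the hinge line; x to the hinge, z out of the face; moves with the flap. Shut, it is 48 mm above the counter, 10 mm in front of the case's origin.
- seat: steel collar, diameter 30 mm, on the front ledge, where the cap finally sits. Origin at the centre of its flat top, 51 mm above the counter, on the stud's axis, 61 mm in front of the case's origin; axes as the case's. The stud rises 20 mm above it, 18 mm thick, tapering in its top 6 mm. Four sprung beads, 9 mm above the seat, stand out to a diameter of 27 mm.
- cap_center (a point): centre, half-way up, of the loose black snap cap: a plain cylinder 40 mm in diameter, 44 mm tall, closed top, mouth down, about 40 g, standing on the counter beside the case; its z is its axis, up. The bore is 32 mm wide, 34 mm deep, with a rounded lip of 22 mm diameter, 5 mm high, at the mouth.
- cap: the same cap, origin at the centre of its lower rim (mouth), 22 mm below cap_center. Its lip rests on the beads with the rim about 12 mm above the seat; about 10 N push it over them, then the force drops and the beads pull the cap down until the rim meets the rigid seat; after that only a real push (over 4 N) counts as pressing. Home, this point lies on seat's origin.
- mug: bystander: white ceramic mug, 76 mm in diameter, 90 mm tall, handle on its +y side; origin at the centre of its underside.
- tube: bystander: aluminium styptic tube with a screw-top lid, standing, 26 to 29 mm in diameter, 80 mm tall; origin at the centre of its underside.
- nailfile: bystander: flat chrome nail file lying on the counter, about 150 mm long (x), 14 mm wide, 5 mm thick; origin near its middle on the underside.
Mind the look-alikes: they are no part of the job. Of the things like the cap, leave any that is green or pink; of the rest the larger one is meant.

How it is judged:
By the outcome, as a careful person would: the job done as asked, in the order asked, and still so for the second after the job is handed in, while the arm keeps its last pose, push and grip.
It also fails if it takes over 69 s, if anything falls off the work surface, if the arm or the gripper's body presses on something with over 40 N, if the wrist force passes 120 N, or if a joint passes its speed limit or range.

## Robot

A 7-joint arm with a two-finger parallel gripper is mounted at the origin on the work surface. World frame = base frame: x ahead of the robot, y to its left, z up, the work surface at z = 0. Lengths are in mm, angles in rad, forces in N, time in s.
With the tool pointing down it reaches from about 425 to 800 mm from the base axis. Payload 8.3 kg.
Tool frame: the origin (TCP) lies between the finger pads; the fingertips stand bot.nose_length ahead of it and the grasp point (between the pads) lies 3 mm ahead of it (bot.nose_length is the distance from the TCP to the fingertips, in mm); x points along the fingers, y is the direction in which the jaws open and shut, and the axes are right-handed (so a half turn about x gives the same grasp; the last joint's range is limited). The gripper opens to 85 mm and grips with 20 to 120 N. Pads are 22 mm wide; open, the fingers measure 114 mm over their backs; the gripper's body (76 mm by 85 mm) begins 54 mm behind the grasp point. The pads swing forward as they close: fully open they stand 13 mm farther back than shut.
Start: joints at [-1.32, 0.383, 0.016, 1.37, -0.006, 1.388, -0.046], TCP at [192.869, 594.478, 218.079] pointing down, gripper open.
Joint ranges: [-2.95, 2.95], [-0.25, 2.06], [-1.52, 1.56], [0.18, 2.33], [-1.44, 4.58], [0.02, 2.06], [-3.01, 3.01]. Speed limits (rad/s): [2.39, 2.39, 3.01, 3.01, 3.14, 3.14, 3.14].

## Interface

Orientations are given as a unit quaternion [w, x, y, z].
In Python, from cell import bot gives the robot as it stands.
- The arm moves only by the tool step_arm, never from a script. Its argument "steps" is a list of rows, each an object with "dp": the shift along the world's x, y, z scaled (see below), a list of three; "twist": the turn, a rotation vector about the world's x, y, z scaled (see below), a list of three; "gripper": the opening, from -1 (shut) to 1 (fully open). In form: [{"dp": [x, y, z], "twist": [rx, ry, rz], "gripper": gripper}, ...]. A call has 1 to 5 rows; each row is the pose to reach, as a shift and turn from the pose commanded when the call began, turning the shorter way round; what a row does not reach only later rows make up. The controller multiplies each number of a shift by 250 mm and each number of a turn by 180 degrees. A row lasts 1/10 s, in which the tool goes at most 50 mm and 8.59 degrees, less where a joint would pass 70% of its speed; a pose out of reach is approached as far as the arm can. A call with a number of a shift or a turn outside -1 to 1 is refused whole. A call with a gripper value outside its range is refused whole. The fingers move at their own pace and stop on an object; the grip force is fixed at half the most. Time passes only in rows, so rows that repeat a pose let the fingers close. It gives the time, the measured TCP pose, the force and the opening at its end, in the units of the state.
- bot.observe(): the state, without advancing time (a new reading comes with each control period).
- bot.grab_frame(name): name is "scene" or "top" or "wrist"; returns the picture (384x512x3 uint8, red, green, blue); there is no depth.
- bot.camera_params(name): a dict with "intrinsics" (3x3 intrinsics, pixels), "extrinsics" (4x4, takes a point from world to camera coordinates). Camera axes: x right, y down, z forward; pixel columns grow to the right and rows downward; lengths in mm; the calibration is good to about 2 mm. The wrist camera is an equidistant fisheye: a pixel r from the principal point sees the ray r / f radians off the axis. A picture is of the moment at which its call begins: read the wrist's pose just before it. camera_params takes no time and is no camera call; for the wrist camera it gives the pose at the moment of the call.
- bot.sign_off(): hands the job in, once; it reports no verdict.
The state is a dict: "clock": time; "qpos": joint angles; "dq": joint speeds; "effort": joint torques, N m; "ee_pos": TCP position; "ee_rot": TCP orientation; "wrist_force": force on the tool from outside, world axes, zero at the start; "wrist_torque": the same for the moment, N m; "opening": opening from 0.0 (shut) to 1.0 (fully open).
Only numpy, scipy, OpenCV 4.12 (cv2) and the standard library are available. Lean on these libraries where they do the work, as an engineer would, in place of code of your own. Each camera call takes 0.05 s, during which the arm holds its last target.

## Working session

There is one attempt and no reset: what is moved stays moved. The work goes in short steps, Python scripts to look and compute and a tool call to move; the robot and the scene stay as the last step left them, time stands still between calls to the robot, and variables do not carry over. Pictures are saved under pics/ and viewed, and the job is handed in when it is done.

Besides the shell and the picture viewer there is one more tool, called after "Call:" as name(argument=value, ...) on one line, values as JSON. step_arm: Moves the arm, as the interface text tells. Its arguments: {"type":"object","properties":{"steps":{"type":"array","items":{"type":"object","properties":{"dp":{"type":"array","items":{"type":"number","minimum":-1,"maximum":1}},"twist":{"type":"array","items":{"type":"number","minimum":-1,"maximum":1}},"gripper":{"type":"number"}}}}},"required":["steps"]}

```bash
mkdir -p pics; ls; python3 - <<'E'
from cell import bot
import cv2
print(bot.observe(), bot.nose_length)
for n in ("scene","top","wrist"):
    p=bot.camera_params(n); print(n,p)
    im=bot.grab_frame(n); cv2.imwrite(f"pics/{n}0.png",im[:,:,::-1])
E
```

```text
pics
{'clock': 0.0, 'qpos': array([-1.31990192,  0.38426456,  0.01637332,  1.37113826, -0.00631507,
        1.38821724, -0.04653102]), 'dq': array([-4.21920387e-04,  8.40973718e-04,  5.01862839e-04,  2.08528962e-03,
        2.78792924e-05,  2.90286822e-04,  1.38523751e-03]), 'effort': array([ 7.65505902e-04, -6.27605438e+01,  8.44537932e-01, -3.71819365e+01,
        1.63961551e-02,  1.39180262e-02,  1.88799385e-05]), 'ee_pos': array([192.71631887, 593.99060014, 217.06963412]), 'ee_rot': array([ 0.69832103,  0.10978559,  0.69852425, -0.1111698 ]), 'wrist_force': array([ 0.23264037, -0.49862809, -0.09467934]), 'wrist_torque': array([-0.01361573,  0.04542874, -0.0389377 ]), 'opening': 1.0017967745798404} 22.0
scene {'intrinsics': array([[378.24403778,   0.        , 256.48284208],
       [  0.        , 378.24403778, 189.21785384],
       [  0.        ,   0.        ,   1.        ]]), 'extrinsics': array([[ 3.08867663e-01,  9.51080316e-01, -6.85556041e-03,
        -1.85512827e+02],
       [ 6.98484250e-01, -2.31716403e-01, -6.77072567e-01,
        -3.05986356e+02],
       [-6.45538937e-01,
[... 509 characters left out ...]
    [ 1.70428195e-01,  6.04045947e-03, -9.85351584e-01,
         1.12559122e+03],
       [ 0.00000000e+00,  0.00000000e+00,  0.00000000e+00,
         1.00000000e+00]])}
wrist {'intrinsics': array([[297.31863964,   0.        , 259.64550806],
       [  0.        , 297.31863964, 193.45114699],
       [  0.        ,   0.        ,   1.        ]]), 'extrinsics': array([[ 3.07673558e-01,  9.51488897e-01, -2.42095640e-03,
        -6.24436204e+02],
       [ 9.10999017e-01, -2.93844472e-01,  2.89372108e-01,
        -3.85067814e+01],
       [ 2.74622963e-01, -9.12376351e-02, -9.57213624e-01,
         3.79308413e+02],
       [ 0.00000000e+00,  0.00000000e+00,  0.00000000e+00,
         1.00000000e+00]])}
```

View pics/scene0.png

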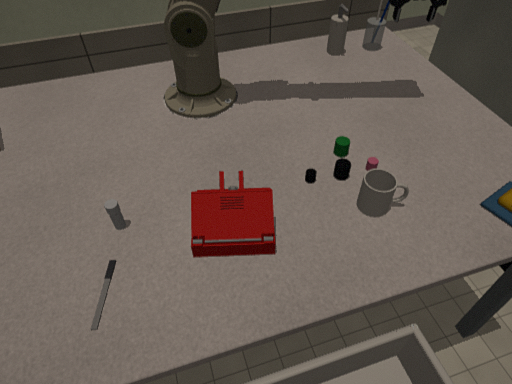

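View pics/top0.png

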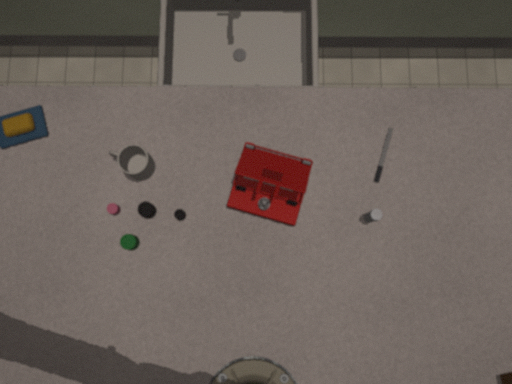

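View pics/wrist0.png

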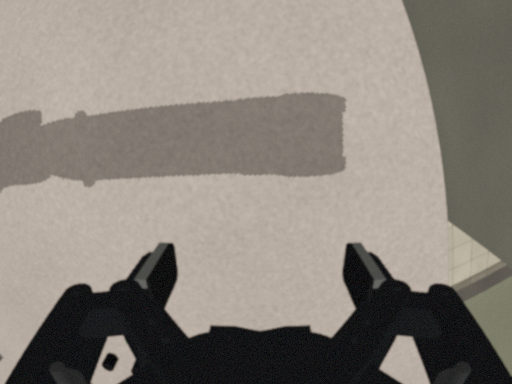

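The black cap meant is the larger one, near top (147,210) and scene (342,170). The case is at top (270,184), slightly yawed, with its stud near (264,204). Next I'll measure in zoomed crops.

```bash
cat > h.py <<'E'
import numpy as np, cv2
from cell import bot
from scipy.spatial.transform import Rotation as R
def ray(name,uv,p=None):
    p=p or bot.camera_params(name); K=p["intrinsics"];E=p["extrinsics"]
    d=np.array([(uv[0]-K[0,2])/K[0,0],(uv[1]-K[1,2])/K[1,1],1.0])
    if name=="wrist":
        r=np.hypot(d[0],d[1]); d=np.array([d[0]/r*np.sin(r),d[1]/r*np.sin(r),np.cos(r)])
    Rm=E[:3,:3]; return -Rm.T@E[:3,3], Rm.T@d/np.linalg.norm(d)
def onz(name,uv,z,p=None):
    o,d=ray(name,uv,p); return o+d*(z-o[2])/d[2]
def proj(name,X,p=None):
    p=p or bot.camera_params(name); K=p["intrinsics"];E=p["extrinsics"]
    c=E[:3,:3]@np.asarray(X,float)+E[:3,3]
    if name=="wrist":
        r=np.hypot(c[0],c[1]); th=np.arctan2(r,c[2]); c=np.array([c[0]/r*th,c[1]/r*th,1])
    else: c=c/c[2]
    return K[0,0]*c[0]+K[0,2],K[1,1]*c[1]+K[1,2]
def tri(r1,r2):
    (o1,d1),(o2,d2)=r1,r2
    A=np.stack([d1,-d2],1); t=np.linalg.lstsq(A,o2-o1,rcond=None)[0]
    a=o1+d1*t[0];b=o2+d2*t[1]; return (a+b)/2,np.linalg.norm(a-b)
E
python3 - <<'E'
import cv2
from h import *
t=cv2.imread("pics/top0.png"); s=cv2.imread("pics/scene0.png")
a=cv2.resize(t[135:235,215:325],None,fx=7,fy=6*7/6*0.8,interpolation=cv2.INTER_CUBIC)
cv2.imwrite("pics/t_case.png",cv2.resize(t[135:235,215:325],None,fx=5.9,fy=5.9,interpolation=cv2.INTER_CUBIC))
cv2.imwrite("pics/s_case.png",cv2.resize(s[165:265,180:290],None,fx=5.9,fy=5.9,interpolation=cv2.INTER_CUBIC))
for n,im in (("top",t),("scene",s)):
    h=cv2.cvtColor(im,cv2.COLOR_BGR2HSV)
    m=(im.max(2)<45).astype(np.uint8)
    N,l,st,c=cv2.connectedComponentsWithStats(m)
    for i in range(1,N):
        if 15<st[i,4]<600: print(n,"dark",c[i].round(1),st[i])
    m=(((h[:,:,0]<8)|(h[:,:,0]>172))&(h[:,:,1]>170)&(h[:,:,2]>70)).astype(np.uint8)
    N,l,st,c=cv2.connectedComponentsWithStats(m)
    for i in range(1,N):
        if st[i,4]>100:
            print(n,"red",c[i].round(1),st[i])
            cs=cv2.findContours((l==i).astype(np.uint8),0,2)[0]
            print(cv2.approxPolyDP(cv2.convexHull(max(cs,key=len)),3,True)[:,0].tolist())
E
```

```text
top dark [ 6.1 41. ] [ 0 38 14  7 31]
top dark [486.2  42.7] [477  38  18   9  55]
top dark [501.6  40.8] [497  38  11   8  24]
top dark [377.6 173.8] [375 167   6  14  33]
top dark [240.4 187.7] [237 186   8   5  26]
top dark [291.4 202.5] [287 201  10   4  27]
top dark [146.6 209.8] [139 203  17  15 194]
top dark [179.7 214.4] [175 210  10  10  72]
top dark [506.5 378.5] [501 373  11  11  99]
top dark [251.6 382.7] [246 382  13   2  18]
top red [269.3 184.5] [ 228  148   83   77 3956]
[[244, 148], [310, 166], [293, 224], [228, 206]]
scene dark [211.8   6.5] [199   0  21  19 126]
scene dark [358.8  11.1] [347   0  31  18  83]
scene dark [395.8   7.3] [381   0  29  22 216]
scene dark [434.4   8.1] [426   0  21  22 198]
scene dark [340.7  11.2] [338   7   9  11  35]
scene dark [269.   26.9] [214   8 117  35 241]
scene dark [79.5 55.8] [  0  35 168  37 374]
scene dark [201.4  91.4] [177  78  45  20 177]
scene dark [340.6 149.8] [334 143  15  14 144]
scene dark [341.8 169. ] [334 159  17  21 294]
scene dark [310.3 175.5] [305 169  11  14 128]
scene dark [495.5 214.3] [481 203  31  24  64]
scene dark [110.1 269.2] [105 261  11  18 106]
scene red [232.  214.1] [ 191  171   84   76 4412]
[[271, 189], [274, 243], [191, 246], [191, 193], [219, 172], [242, 171]]
```

View pics/t_case.png

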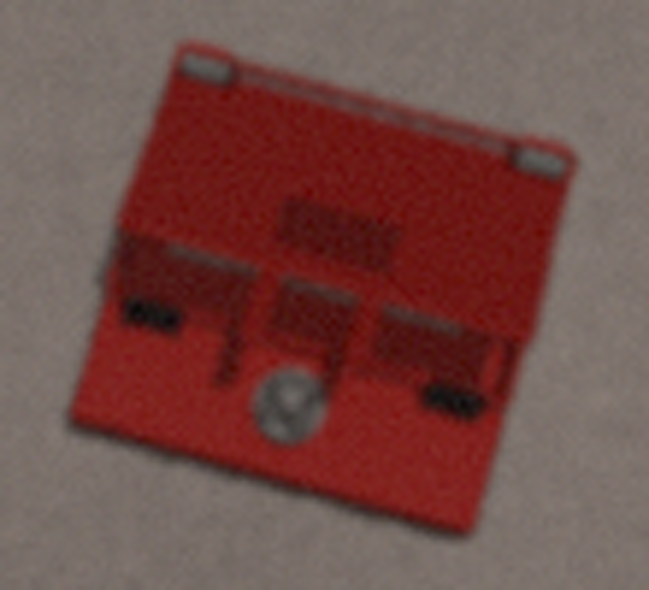

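View pics/s_case.png

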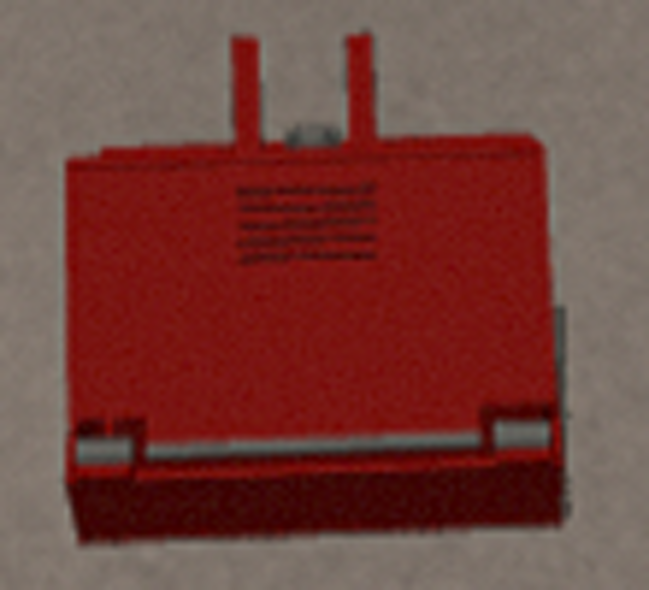

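```bash
python3 - <<'E'
from h import *
a=onz("top",(240.7,187.9),57);b=onz("top",(291.9,203.0),57)
print("noses",a,b,np.linalg.norm(a-b))
yd=(a-b)/np.linalg.norm(a-b); yaw=np.arctan2(yd[1],yd[0])-np.pi/2
f1=onz("top",(228,206),36);f2=onz("top",(293.5,224.5),36);d=f1-f2
print("front",f1,f2,np.linalg.norm(d),"yaw",yaw,np.arctan2(d[1],d[0])-np.pi/2)
yaw2=np.arctan2(d[1],d[0])-np.pi/2
y=(yaw+yaw2)/2; x=np.array([np.cos(y),np.sin(y),0])
m=(a+b)/2; print("origin noses",m+39*x, "front",(f1+f2)/2+85*x)
for z in (51,71): print("stud",z,onz("top",(264,203.5),z)+61*x)
q=onz("top",(272.2,174.7),92.8); print("patch",q, "origin",q-5*x)
st=tri(ray("top",(264,203.0)),ray("scene",(180+313/5.9,165+130/5.9))); print("stud top tri",st)
O=m+39*x
for z in (44,): 
  print("cap top",onz("top",(146.6,209.8),30), "tri", tri(ray("top",(146.6,209.8)),ray("scene",(342.3,169.8))))
print("cap scene",onz("scene",(342.3,169.8),22))
print("small tri",tri(ray("top",(179.7,214.4)),ray("scene",(310.6,176))))
E
```

```text
noses [529.49583646  31.8126071   57.        ] [492.70809461 -94.59792933  57.        ] 131.65470622430107
front [486.91571251  63.56696461  36.        ] [ 441.77018421 -100.03955239   36.        ] 169.72098023449902 yaw -0.2831961964515437 -0.2692396044866412
origin noses [548.62362244 -42.02869718  57.        ] front [546.12091854 -41.41739813  36.        ]
stud 51 [550.48236459 -42.76933013  51.        ]
stud 71 [547.64026788 -42.16957838  71.        ]
patch [556.05718323 -44.475715    92.8       ] origin [551.2467144  -43.11212064  92.8       ]
stud top tri (array([490.85577588, -23.35283364,  69.66154054]), np.float64(4.54101804185953))
cap top [476.51914143 268.58483424  30.        ] tri (array([478.16104957, 271.95074704,  22.26314201]), np.float64(3.4359275287955673))
cap scene [478.17479123 273.92164385  22.        ]
small tri (array([467.65083183, 188.35732593,  16.09076531]), np.float64(2.9363524690960934))
```

```bash
python3 - <<'E'
from h import *
o=bot.observe(); w,x,y,z=o["ee_rot"]; M=R.from_quat([x,y,z,w]).as_matrix(); print(M.round(3)); 
yt=M[:,1]; print("jaw deg",np.degrees(np.arctan2(yt[1],yt[0])), "case y deg",90-0.278*57.3)
E
```

```text
[[-0.     0.309  0.951]
 [-0.001  0.951 -0.309]
 [-1.    -0.002  0.   ]]
jaw deg 72.0254099580683 case y deg 74.0706
```

Call:
step_arm(steps=[{"dp": [0.484, -0.851, 0], "twist": [0, 0, 0], "gripper": -1}, {"dp": [0.484, -0.851, 0], "twist": [0, 0, 0], "gripper": -1}, {"dp": [0.484, -0.851, 0], "twist": [0, 0, 0], "gripper": -1}, {"dp": [0.484, -0.851, 0], "twist": [0, 0, 0], "gripper": -1}, {"dp": [0.484, -0.851, 0], "twist": [0, 0, 0], "gripper": -1}])

```text
clock: 0.65
ee_pos: [314.9, 379.2, 217.9]
ee_rot: [0.698, 0.111, 0.698, -0.111]
wrist_force: [0.9, 1.0, 0.1]
opening: 0.146
```

Call:
step_arm(steps=[{"dp": [0.484, -0.851, 0], "twist": [0, 0, 0], "gripper": -1}, {"dp": [0.484, -0.851, 0], "twist": [0, 0, 0], "gripper": -1}, {"dp": [0.484, -0.851, 0], "twist": [0, 0, 0], "gripper": -1}, {"dp": [0.484, -0.851, 0], "twist": [0, 0, 0], "gripper": -1}, {"dp": [0.484, -0.851, 0], "twist": [0, 0, 0], "gripper": -1}])

```text
clock: 1.15
ee_pos: [435.5, 166.4, 218.2]
ee_rot: [0.698, 0.111, 0.698, -0.111]
wrist_force: [-0.2, 0.2, 0.5]
opening: -0.002
```

Call:
step_arm(steps=[{"dp": [0.484, -0.851, 0], "twist": [0, 0, 0], "gripper": -1}, {"dp": [0.484, -0.851, 0], "twist": [0, 0, 0], "gripper": -1}, {"dp": [0.484, -0.851, 0], "twist": [0, 0, 0], "gripper": -1}, {"dp": [0.484, -0.851, 0], "twist": [0, 0, 0], "gripper": -1}, {"dp": [0.484, -0.851, 0], "twist": [0, 0, 0], "gripper": -1}])

```text
clock: 1.65
ee_pos: [556.5, -46.2, 218.1]
ee_rot: [0.699, 0.111, 0.698, -0.111]
wrist_force: [-0.1, 1.4, -0.0]
opening: -0.001
```

Call:
step_arm(steps=[{"dp": [0, 0, 0], "twist": [0, 0, 0], "gripper": -1}, {"dp": [0, 0, 0], "twist": [0, 0, 0], "gripper": -1}, {"dp": [0, 0, 0], "twist": [0, 0, 0], "gripper": -1}])

```text
clock: 1.95
ee_pos: [555.5, -42.6, 217.7]
ee_rot: [0.698, 0.11, 0.699, -0.11]
wrist_force: [-1.2, 0.1, 0.1]
opening: -0.002
```

```bash
python3 - <<'E'
from h import *
o=bot.observe(); print(o["clock"],o["ee_pos"],o["ee_rot"],o["wrist_force"],o["qpos"])
for n in ("wrist",):
    im=bot.grab_frame(n); cv2.imwrite(f"pics/{n}1.png",im[:,:,::-1])
O=np.array([548.5,-42,0]);y=-0.278;x=np.array([np.cos(y),np.sin(y),0])
print("patch px",proj("wrist",O+5*x+[0,0,92.8]), "seat", proj("wrist",O-61*x+[0,0,51]),proj("wrist",O-61*x+[0,0,71]))
E
```

```text
1.95 [555.54906803 -42.55228603 217.72391804] [ 0.69815352  0.11012291  0.69884931 -0.10983739] [-1.1541627   0.05851374  0.07145425] [-0.46041332  0.25942839  0.58781758  1.58279966 -0.14695161  1.34477463
  1.40355823]
patch px (np.float64(257.275862794272), np.float64(180.70854171768417)) seat (np.float64(255.49466942966416), np.float64(111.64514769308938)) (np.float64(255.21885907398058), np.float64(111.99118427752768))
```

View pics/wrist1.png

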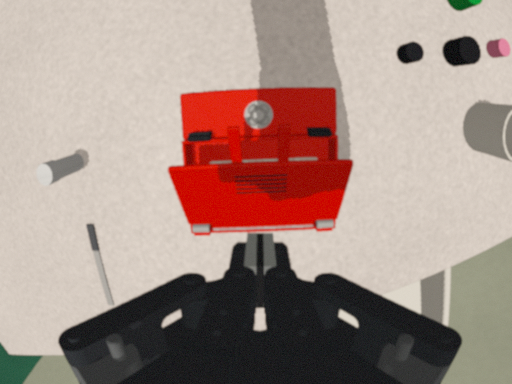

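Call:
step_arm(steps=[{"dp": [0, 0, -0.39], "twist": [0, 0, 0], "gripper": -1}, {"dp": [0, 0, -0.39], "twist": [0, 0, 0], "gripper": -1}, {"dp": [0, 0, -0.39], "twist": [0, 0, 0], "gripper": -1}, {"dp": [0, 0, -0.39], "twist": [0, 0, 0], "gripper": -1}])

```text
clock: 2.4
ee_pos: [555.6, -42.7, 121.3]
ee_rot: [0.698, 0.11, 0.699, -0.11]
wrist_force: [0.7, 0.0, 0.3]
opening: -0.002
```

Call:
step_arm(steps=[{"dp": [-0.016, 0.004, -0.04], "twist": [0, 0, 0], "gripper": -1}, {"dp": [-0.032, 0.008, -0.08], "twist": [0, 0, 0], "gripper": -1}, {"dp": [-0.048, 0.012, -0.12], "twist": [0, 0, 0], "gripper": -1}, {"dp": [-0.056, 0.014, -0.15], "twist": [0, 0, 0], "gripper": -1}, {"dp": [-0.06, 0.015, -0.17], "twist": [0, 0, 0], "gripper": -1}])

```text
clock: 2.9
ee_pos: [540.5, -39.9, 77.6]
ee_rot: [0.698, 0.11, 0.699, -0.11]
wrist_force: [-1.0, 0.0, 2.0]
opening: -0.004
```

Call:
step_arm(steps=[{"dp": [0, 0, -0.01], "twist": [0, 0, 0], "gripper": -1}, {"dp": [0, 0, -0.02], "twist": [0, 0, 0], "gripper": -1}, {"dp": [0, 0, -0.03], "twist": [0, 0, 0], "gripper": -1}, {"dp": [0, 0, -0.03], "twist": [0, 0, 0], "gripper": -1}])

```text
clock: 3.3
ee_pos: [541.1, -40.1, 70.5]
ee_rot: [0.698, 0.11, 0.698, -0.111]
wrist_force: [0.2, -0.7, 1.7]
opening: 0.002
```

Call:
step_arm(steps=[{"dp": [0, 0, -0.006], "twist": [0, 0, 0], "gripper": -1}, {"dp": [0, 0, -0.01], "twist": [0, 0, 0], "gripper": -1}, {"dp": [0, 0, -0.01], "twist": [0, 0, 0], "gripper": -1}])

```text
clock: 3.6
ee_pos: [540.8, -40.0, 68.0]
ee_rot: [0.698, 0.11, 0.698, -0.111]
wrist_force: [-0.9, -0.7, 1.7]
opening: -0.002
```

Call:
step_arm(steps=[{"dp": [0, 0, -0.008], "twist": [0, 0, 0], "gripper": -1}, {"dp": [0, 0, -0.016], "twist": [0, 0, 0], "gripper": -1}, {"dp": [0, 0, -0.016], "twist": [0, 0, 0], "gripper": -1}])

```text
clock: 3.9
ee_pos: [540.8, -40.0, 63.8]
ee_rot: [0.698, 0.11, 0.699, -0.111]
wrist_force: [0.4, 0.8, 1.2]
opening: -0.002
```

```bash
python3 - <<'E'
from h import *
o=bot.observe(); print(o["clock"],o["ee_pos"],o["wrist_force"])
im=bot.grab_frame("scene"); cv2.imwrite("pics/s2.png",cv2.resize(im[130:280,150:320,::-1],None,fx=4,fy=4,interpolation=cv2.INTER_CUBIC))
E
```

```text
3.9 [540.75511675 -39.99453789  63.75694496] [0.42299563 0.7523623  1.15465169]
```

View pics/s2.png

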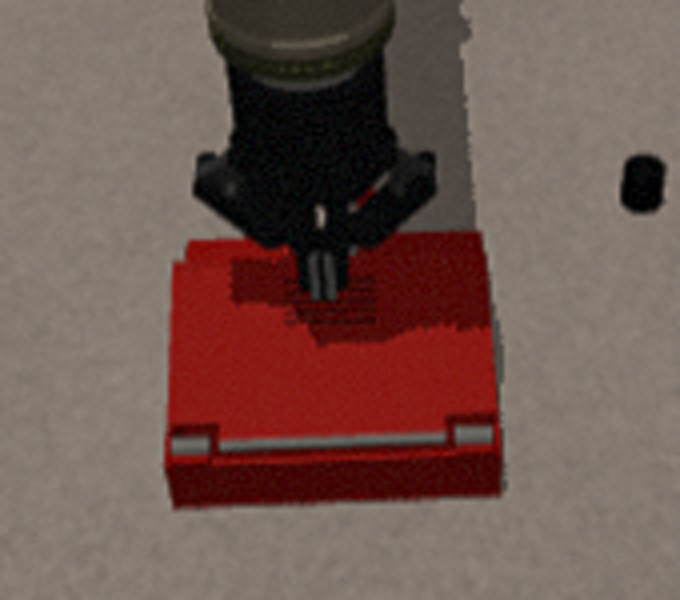

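```bash
python3 - <<'E'
from h import *
im=bot.grab_frame("wrist"); cv2.imwrite("pics/w2.png",im[:,:,::-1])
im=bot.grab_frame("top"); cv2.imwrite("pics/t2.png",cv2.resize(im[125:245,205:335,::-1],None,fx=5,fy=5,interpolation=cv2.INTER_CUBIC))
E
```

```text
(no output)
```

View pics/w2.png

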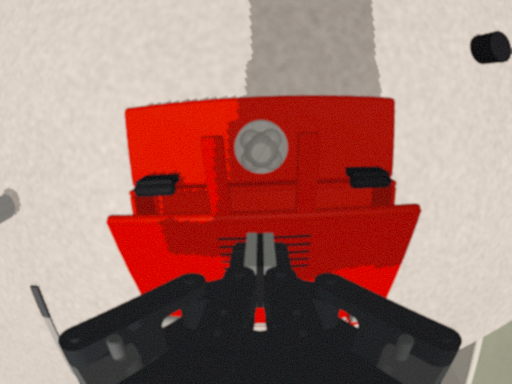

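View pics/t2.png

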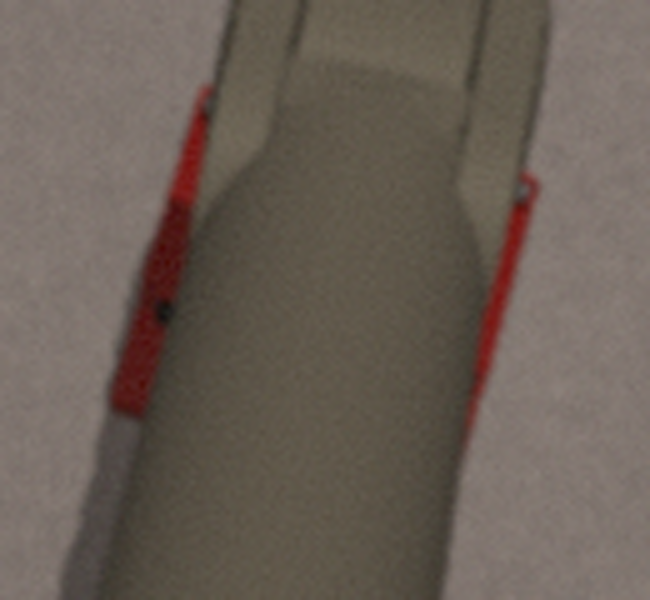

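```bash
python3 - <<'E'
from h import *
o=bot.observe();p=bot.camera_params("wrist")
for d in (0,10,19,22): print(d,proj("wrist",o["ee_pos"]-[0,0,d],p), proj("scene",o["ee_pos"]-[0,0,d]))
O=np.array([548.5,-42,0]);y=-0.278;x=np.array([np.cos(y),np.sin(y),0]);yy=np.array([-x[1],x[0],0])
for a in (0,.1,.2,.3,.4,.5,.6):
    P=O+x*(70-105*np.cos(a))+[0,0,46+105*np.sin(a)]
    Q=O+x*(70-80*np.cos(a)+2*np.sin(a))+[0,0,46+80*np.sin(a)+2*np.cos(a)]
    T=O+x*(70-150*np.cos(a))+[0,0,46+150*np.sin(a)]
    print(a,"edge corners",[np.round(proj("wrist",P+s*88*yy,p)) for s in(1,-1)],"patch z",Q[2].round(1),np.round(proj("wrist",Q,p)),"prong", np.round(proj("wrist",T,p)))
im=cv2.imread("pics/w2.png"); cv2.imwrite("pics/w2z.png",cv2.resize(im[120:280,160:360],None,fx=3.9,fy=3.7,interpolation=cv2.INTER_CUBIC))
E
```

```text
0 (np.float64(258.901095654181), np.float64(237.4779784506612)) (np.float64(231.00747999191304), np.float64(206.08985488193014))
10 (np.float64(258.9509587672656), np.float64(230.46301880681705)) (np.float64(231.2577576085433), np.float64(208.9477916830074))
19 (np.float64(258.9918419492828), np.float64(224.72813573119458)) (np.float64(231.47934228574013), np.float64(211.4780818945016))
22 (np.float64(259.0047089144575), np.float64(222.92631910714775)) (np.float64(231.5524467290566), np.float64(212.31286640975074))
0 edge corners [array([394., 180.]), array([123., 189.])] patch z 48.0 [259. 223.] prong [255. 109.]
0.1 edge corners [array([401., 185.]), array([117., 194.])] patch z 56.0 [259. 229.] prong [254. 110.]
0.2 edge corners [array([408., 192.]), array([110., 202.])] patch z 63.9 [259. 237.] prong [254. 115.]
0.3 edge corners [array([415., 202.]), array([103., 212.])] patch z 71.6 [259. 246.] prong [254. 125.]
0.4 edge corners [array([423., 214.]), array([ 96., 225.])] patch z 79.0 [259. 257.] prong [253. 140.]
0.5 edge corners [array([430., 229.]), array([ 89., 239.])] patch z 86.1 [260. 270.] prong [253. 163.]
0.6 edge corners [array([437., 246.]), array([ 83., 257.])] patch z 92.8 [260. 284.] prong [254. 196.]
```

View pics/w2z.png

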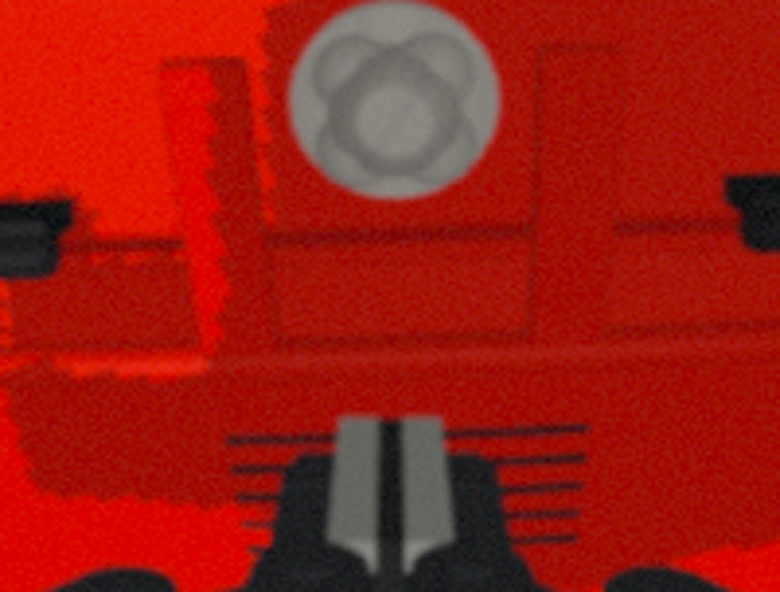

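```bash
python3 - <<'E'
from h import *
o=bot.observe();p=bot.camera_params("wrist"); print(bot.nose_length,o["ee_pos"],o["wrist_force"],o["effort"].round(1))
E=p["extrinsics"]; print("cam pos",-E[:3,:3].T@E[:3,3])
print(tri(ray("scene",(231.2,204.3)),ray("wrist",(260,233),p)))
O=np.array([548.5,-42,0]);y=-0.278;x=np.array([np.cos(y),np.sin(y),0]);yy=np.array([-x[1],x[0],0])
for a in (0,.2,.3,.4,.5,.6):
    P=O+x*(70-105*np.cos(a))+[0,0,46+105*np.sin(a)]
    print(a,[np.round(proj("scene",P+s*88*yy),1) for s in(1,-1)])
print(dir(bot))
E
```

```text
22.0 [540.90318185 -40.00428831  64.08523134] [-0.32431421  0.52671954  2.30726597] [  0.1 -48.7   7.4 -30.7   0.   -0.2   0. ]
cam pos [471.11254697 -16.8689324  219.63145907]
(array([537.56029003, -38.39565296,  65.93506648]), np.float64(0.25906333853494695))
0 [array([269.5, 200.9]), array([193.6, 203.4])]
0.2 [array([269.8, 195.7]), array([192.3, 198.1])]
0.3 [array([269.9, 193.5]), array([191.6, 196. ])]
0.4 [array([270.1, 191.8]), array([190.9, 194.2])]
0.5 [array([270.3, 190.4]), array([190.2, 192.9])]
0.6 [array([270.5, 189.5]), array([189.4, 192. ])]
['Unreachable', '__class__', '__delattr__', '__dict__', '__dir__', '__doc__', '__eq__', '__format__', '__ge__', '__getattribute__', '__getstate__', '__gt__', '__hash__', '__init__', '__init_subclass__', '__le__', '__lt__', '__module__', '__ne__', '__new__', '__reduce__', '__reduce_ex__', '__repr__', '__setattr__', '__sizeof__', '__str__', '__subclasshook__', '__weakref__', 'camera_params', 'grab_frame', 'nose_length', 'observe', 'sign_off']
```

Call:
step_arm(steps=[{"dp": [0, 0, -0.012], "twist": [0, 0, 0], "gripper": -1}, {"dp": [0, 0, -0.024], "twist": [0, 0, 0], "gripper": -1}, {"dp": [0, 0, -0.036], "twist": [0, 0, 0], "gripper": -1}, {"dp": [0, 0, -0.048], "twist": [0, 0, 0], "gripper": -1}, {"dp": [0, 0, -0.048], "twist": [0, 0, 0], "gripper": -1}])

```text
clock: 4.55
ee_pos: [540.6, -40.0, 51.5]
ee_rot: [0.698, 0.11, 0.699, -0.111]
wrist_force: [-2.1, 0.9, 4.0]
opening: 0.002
```

```bash
python3 - <<'E'
from h import *
im=bot.grab_frame("wrist"); cv2.imwrite("pics/w3.png",im[:,:,::-1])
E
```

```text
(no output)
```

View pics/w3.png

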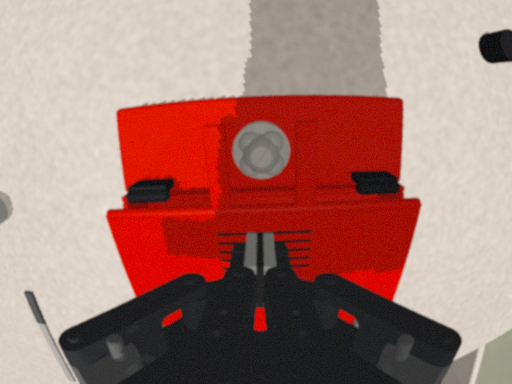

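The wrist view shows the flap about half-way down, with its edge at rows 200–212, so the fingertips sit close to the TCP height. I'll keep pressing.

Call:
step_arm(steps=[{"dp": [0, 0, -0.01], "twist": [0, 0, 0], "gripper": -1}, {"dp": [0, 0, -0.02], "twist": [0, 0, 0], "gripper": -1}, {"dp": [0, 0, -0.03], "twist": [0, 0, 0], "gripper": -1}, {"dp": [0, 0, -0.03], "twist": [0, 0, 0], "gripper": -1}])

```text
clock: 5.0
ee_pos: [540.7, -40.0, 44.6]
ee_rot: [0.698, 0.111, 0.699, -0.11]
wrist_force: [-3.1, 1.1, 5.8]
opening: 0.002
```

Call:
step_arm(steps=[{"dp": [0, 0, -0.01], "twist": [0, 0, 0], "gripper": -1}, {"dp": [0, 0, -0.016], "twist": [0, 0, 0], "gripper": -1}, {"dp": [0, 0, -0.016], "twist": [0, 0, 0], "gripper": -1}])

```text
clock: 5.3
ee_pos: [540.5, -39.8, 41.0]
ee_rot: [0.698, 0.111, 0.699, -0.11]
wrist_force: [-6.0, 1.2, 12.2]
opening: -0.003
```

Call:
step_arm(steps=[{"dp": [0, 0, -0.006], "twist": [0, 0, 0], "gripper": -1}, {"dp": [0, 0, -0.01], "twist": [0, 0, 0], "gripper": -1}, {"dp": [0, 0, -0.01], "twist": [0, 0, 0], "gripper": -1}])

```text
clock: 5.6
ee_pos: [540.4, -39.9, 37.8]
ee_rot: [0.698, 0.11, 0.699, -0.11]
wrist_force: [-2.3, 0.4, 4.2]
opening: 0.001
```

Call:
step_arm(steps=[{"dp": [0, 0, -0.006], "twist": [0, 0, 0], "gripper": -1}, {"dp": [0, 0, -0.008], "twist": [0, 0, 0], "gripper": -1}, {"dp": [0, 0, -0.008], "twist": [0, 0, 0], "gripper": -1}])

```text
clock: 5.9
ee_pos: [540.9, -40.1, 35.8]
ee_rot: [0.698, 0.11, 0.698, -0.111]
wrist_force: [-0.2, -0.1, 0.6]
opening: -0.003
```

```bash
python3 - <<'E'
from h import *
im=bot.grab_frame("wrist"); cv2.imwrite("pics/w4.png",im[:,:,::-1])
o=bot.observe();p=bot.camera_params("wrist");O=np.array([548.5,-42,0]);y=-0.278;x=np.array([np.cos(y),np.sin(y),0]);yy=np.array([-x[1],x[0],0])
for a in (0,.02,.06,.1):
    P=O+x*(70-105*np.cos(a))+[0,0,46+105*np.sin(a)]
    print(a,[np.round(proj("wrist",P+s*88*yy,p),1) for s in(1,-1)])
E
```

```text
0 [array([414.3, 192.2]), array([103.4, 202.4])]
0.02 [array([416. , 193.3]), array([101.7, 203.7])]
0.06 [array([419.5, 195.9]), array([ 98.3, 206.4])]
0.1 [array([423.1, 198.8]), array([ 94.8, 209.5])]
```

View pics/w4.png

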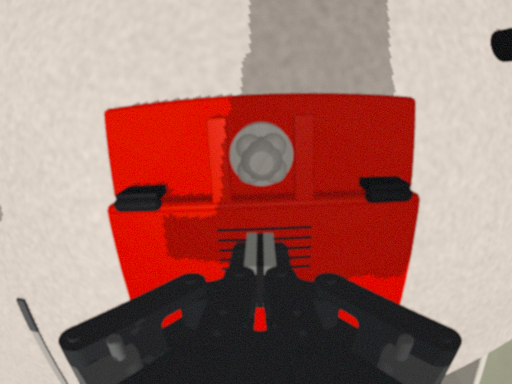

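The flap edge is now under both noses, with corners at (420,197) and (108,208), and the spacing matches shut. I'll give one firm push, then retreat and check.

Call:
step_arm(steps=[{"dp": [0, 0, -0.008], "twist": [0, 0, 0], "gripper": -1}, {"dp": [0, 0, -0.012], "twist": [0, 0, 0], "gripper": -1}, {"dp": [0, 0, -0.012], "twist": [0, 0, 0], "gripper": -1}])

```text
clock: 6.25
ee_pos: [541.2, -40.1, 34.3]
ee_rot: [0.699, 0.111, 0.698, -0.11]
wrist_force: [-6.7, 0.7, 16.0]
opening: -0.001
```

Call:
step_arm(steps=[{"dp": [0, 0, 0.2], "twist": [0, 0, 0], "gripper": -1}, {"dp": [0, 0, 0.4], "twist": [0, 0, 0], "gripper": -1}, {"dp": [0, 0, 0.6], "twist": [0, 0, 0], "gripper": -1}, {"dp": [0, 0, 0.68], "twist": [0, 0, 0], "gripper": -1}, {"dp": [0, 0, 0.68], "twist": [0, 0, 0], "gripper": -1}])

```text
clock: 6.75
ee_pos: [543.1, -40.4, 206.9]
ee_rot: [0.701, 0.111, 0.696, -0.11]
wrist_force: [-0.1, -0.8, 0.4]
opening: -0.002
```

Call:
step_arm(steps=[{"dp": [-0.1, 0.6, 0], "twist": [0, 0, 0], "gripper": 0.3}, {"dp": [-0.1, 0.6, 0], "twist": [0, 0, 0], "gripper": 0.3}, {"dp": [-0.1, 0.6, 0], "twist": [0, 0, 0], "gripper": 0.3}, {"dp": [-0.1, 0.6, 0], "twist": [0, 0, 0], "gripper": 0.3}, {"dp": [-0.1, 0.6, 0], "twist": [0, 0, 0], "gripper": 0.3}])

```text
clock: 7.25
ee_pos: [515.0, 111.7, 201.7]
ee_rot: [0.698, 0.109, 0.699, -0.109]
wrist_force: [0.2, 0.6, 0.4]
opening: 0.648
```

```bash
python3 - <<'E'
from h import *
o=bot.observe();print(o["clock"],o["ee_pos"],o["opening"],o["wrist_force"])
p=bot.camera_params("wrist");np.savez("pw5.npz",**p)
im=bot.grab_frame("wrist"); cv2.imwrite("pics/w5.png",im[:,:,::-1])
im=bot.grab_frame("scene"); cv2.imwrite("pics/s5.png",im[:,:,::-1])
im=bot.grab_frame("top"); cv2.imwrite("pics/t5.png",cv2.resize(im[125:245,205:335,::-1],None,fx=4,fy=4,interpolation=cv2.INTER_CUBIC))
E
```

```text
7.25 [515.0072218  111.66142148 201.71960238] 0.6477388412583883 [0.23492804 0.56331298 0.37834907]
```

View pics/w5.png

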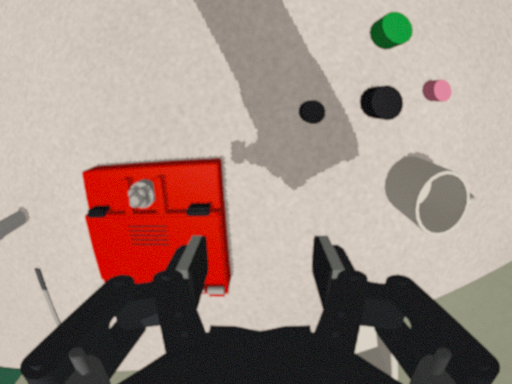

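View pics/s5.png

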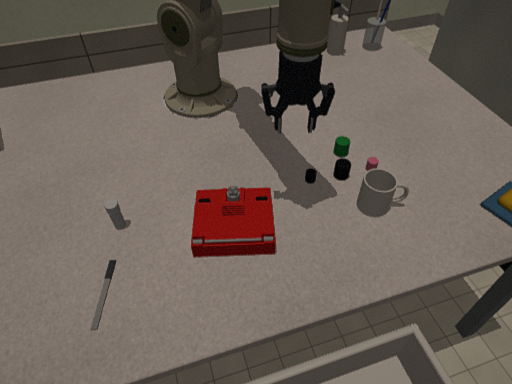

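View pics/t5.png

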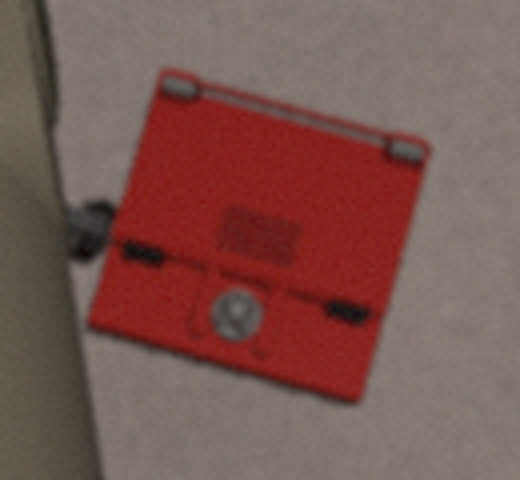

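```bash
python3 - <<'E'
from h import *
p=dict(np.load("pw5.npz"))
s=cv2.imread("pics/s5.png"); w=cv2.imread("pics/w5.png")
cv2.imwrite("pics/z5.png",np.hstack([cv2.resize(s[70:150,255:345],(400,356),interpolation=2),cv2.resize(w[220:320,150:250],(356,356),interpolation=2)]))
print("left",tri(ray("scene",(280.5,131)),ray("wrist",(199,238),p)))
print("right",tri(ray("scene",(311,130.5)),ray("wrist",(322,238),p)))
o=bot.observe()["ee_pos"]
for d in (-10,0,10,22): print(d,proj("scene",o-[0,0,d]),proj("wrist",o-[0,0,d],p))
# cap & stud from wrist
for z in (44,): print("cap top c", onz("wrist",(386,101.5),z,p))
h=(w.max(2)<40).astype(np.uint8);N,l,st,c=cv2.connectedComponentsWithStats(h)
for i in range(1,N):
  if 100<st[i,4]<3000: print(c[i],st[i], onz("wrist",c[i],22,p))
E
```

```text
left (array([500.80761916,  84.513812  , 214.97054228]), np.float64(3.6975621589952987))
right (array([520.31637437, 146.14709015, 214.82531952]), np.float64(1.0494643147470402))
-10 (np.float64(292.8359307789247), np.float64(133.8495955084789)) (np.float64(253.08617439603896), np.float64(249.137174208828))
0 (np.float64(292.5300296853077), np.float64(137.60828656959603)) (np.float64(253.46900847989502), np.float64(241.17504852689424))
10 (np.float64(292.2297766865354), np.float64(141.2975779324188)) (np.float64(253.81545831267314), np.float64(234.00277337757467))
22 (np.float64(291.87671073599324), np.float64(145.6357965919088)) (np.float64(254.18958076828937), np.float64(226.29237703305103))
cap top c [476.4909639  270.07454661  44.        ]
[380.69875 102.14625] [362  87  39  31 800] [477.84609891 272.56130873  22.        ]
[311.51530612 111.52040816] [300 102  24  20 392] [467.31673855 188.20527921  22.        ]
[198.29032258 208.54193548] [188 204  21  10 155] [536.91406926  26.52249491  22.        ]
[ 97.8828125 211.0546875] [ 89 207  19   9 128] [ 499.01871717 -110.59407114   22.        ]
```

View pics/z5.png

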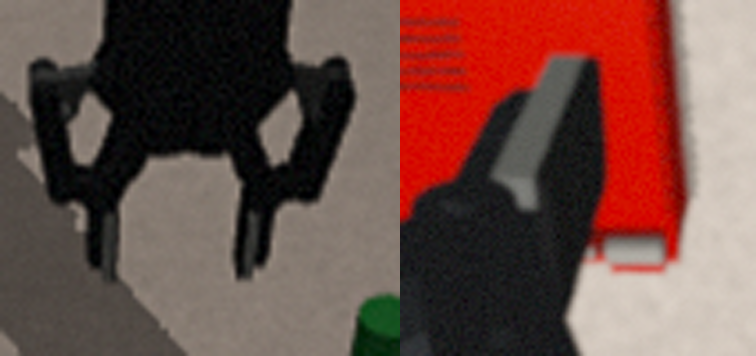

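Call:
step_arm(steps=[{"dp": [-0.153, 0.646, 0], "twist": [0, 0, 0], "gripper": 0.3}, {"dp": [-0.153, 0.646, 0], "twist": [0, 0, 0], "gripper": 0.3}, {"dp": [-0.153, 0.646, -0.2], "twist": [0, 0, 0], "gripper": 0.3}, {"dp": [-0.153, 0.646, -0.4], "twist": [0, 0, 0], "gripper": 0.3}, {"dp": [-0.153, 0.646, -0.4], "twist": [0, 0, 0], "gripper": 0.3}])

```text
clock: 7.9
ee_pos: [475.7, 271.7, 99.3]
ee_rot: [0.697, 0.109, 0.7, -0.111]
wrist_force: [0.6, -0.6, -0.5]
opening: 0.656
```

Call:
step_arm(steps=[{"dp": [0, 0, 0], "twist": [0, 0, 0], "gripper": 0.3}, {"dp": [0, 0, 0], "twist": [0, 0, 0], "gripper": 0.3}])

```text
clock: 8.1
ee_pos: [478.7, 269.7, 103.6]
ee_rot: [0.698, 0.111, 0.698, -0.112]
wrist_force: [1.4, 0.3, 0.2]
opening: 0.653
```

```bash
python3 - <<'E'
from h import *
o=bot.observe();print(o["clock"],o["ee_pos"],o["opening"],o["wrist_force"])
p=bot.camera_params("wrist");np.savez("pw6.npz",**p)
im=bot.grab_frame("wrist"); cv2.imwrite("pics/w6.png",im[:,:,::-1])
im=bot.grab_frame("scene"); cv2.imwrite("pics/s6.png",cv2.resize(im[80:230,270:440,::-1],None,fx=4,fy=4,interpolation=2))
E
```

```text
8.1 [478.74100084 269.71446465 103.61859122] 0.6527306006924454 [1.42153595 0.33987011 0.20950292]
```

View pics/w6.png

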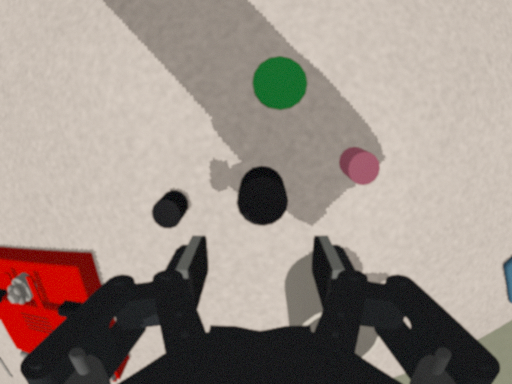

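View pics/s6.png

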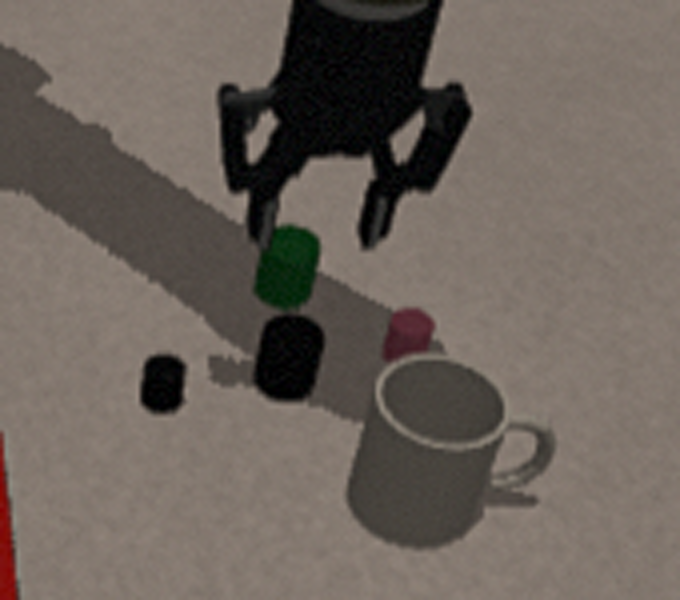

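```bash
python3 - <<'E'
from h import *
p=dict(np.load("pw6.npz")); w=cv2.imread("pics/w6.png"); o=bot.observe()["ee_pos"]
m=(w.max(2)<38).astype(np.uint8); N,l,st,c=cv2.connectedComponentsWithStats(m)
i=l[195,262]; print(st[i],c[i]); ys,xs=np.where(l==i)
r=st[i]; 
for v in range(r[1],r[1]+r[3],4): print(v,xs[ys==v].min(),xs[ys==v].max(),end="; ")
# candidate: compare predicted outline rows for cap at C
for C in ((477.5,271.5),(478,270),(479,273)):
  t=np.linspace(0,2*np.pi,60);pts=[]
  for z in (0,44):
    for a in t: pts.append(proj("wrist",(C[0]+20*np.cos(a),C[1]+20*np.sin(a),z),p))
  pts=np.array(pts);print("\n",C,pts.min(0),pts.max(0), cv2.convexHull(pts.astype(np.float32))[:,0].mean(0))
print("mug top",onz("top",(136,160),90)," pink",onz("top",(113,209),15))
E
```

```text
[ 239  167   48   57 2101] [262.01999048 195.52165635]
167 261 262; 171 250 274; 175 246 278; 179 243 280; 183 242 282; 187 241 283; 191 240 284; 195 240 285; 199 239 286; 203 239 285; 207 240 285; 211 241 282; 215 246 280; 219 249 275; 223 260 264; 
 (477.5, 271.5) [234.74094617 164.79750951] [287.06545855 226.03711492] [260.9002  196.12602]

 (478, 270) [233.11973271 165.83405417] [285.37824225 227.13383949] [259.30066 197.01486]

 (479, 273) [237.23530595 165.85792808] [289.48538459 227.15847394] [263.1993 197.2393]
mug top [590.6841109  286.52325204  90.        ]  pink [479.81076631 357.79616679  15.        ]
```

```bash
python3 - <<'E'
from h import *
p=dict(np.load("pw6.npz"))
print("left",tri(ray("scene",(335.5,140.75)),ray("wrist",(199,238),p)))
print("right",tri(ray("scene",(362.5,141.75)),ray("wrist",(322,238),p)))
print(bot.observe()["ee_pos"])
E
```

```text
left (array([464.49141747, 243.21110607, 117.67920617]), np.float64(4.643946954934019))
right (array([486.26599907, 305.45208711, 114.25272019]), np.float64(3.573337217203501))
[479.6779993  270.26162201 105.10889502]
```

Call:
step_arm(steps=[{"dp": [0, 0.001, -0.1], "twist": [0, 0, 0], "gripper": 0.3}, {"dp": [0, 0.001, -0.2], "twist": [0, 0, 0], "gripper": 0.3}, {"dp": [0, 0.001, -0.3], "twist": [0, 0, 0], "gripper": 0.3}, {"dp": [0, 0.001, -0.3], "twist": [0, 0, 0], "gripper": 0.3}])

```text
clock: 8.6
ee_pos: [477.1, 270.0, 26.9]
ee_rot: [0.698, 0.11, 0.699, -0.112]
wrist_force: [-0.9, -0.2, 0.1]
opening: 0.649
```

Call:
step_arm(steps=[{"dp": [0, 0, -0.02], "twist": [0, 0, 0], "gripper": 0.3}, {"dp": [0, 0, -0.04], "twist": [0, 0, 0], "gripper": 0.3}, {"dp": [0, 0, -0.05], "twist": [0, 0, 0], "gripper": 0.3}])

```text
clock: 8.9
ee_pos: [478.4, 272.1, 16.6]
ee_rot: [0.699, 0.111, 0.698, -0.11]
wrist_force: [-0.1, -0.2, 0.1]
opening: 0.651
```

```bash
python3 - <<'E'
from h import *
o=bot.observe();print(o["clock"],o["ee_pos"],o["opening"],o["wrist_force"])
im=bot.grab_frame("wrist"); cv2.imwrite("pics/w7.png",im[:,:,::-1])
im=bot.grab_frame("scene"); cv2.imwrite("pics/s7.png",cv2.resize(im[80:230,270:440,::-1],None,fx=4,fy=4,interpolation=2))
E
```

```text
8.9 [478.44466075 272.06758511  16.55640226] 0.6514794409272519 [-0.14209895 -0.17271411  0.14480384]
```

View pics/w7.png

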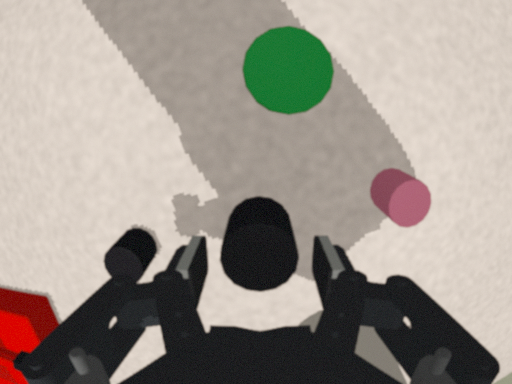

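View pics/s7.png

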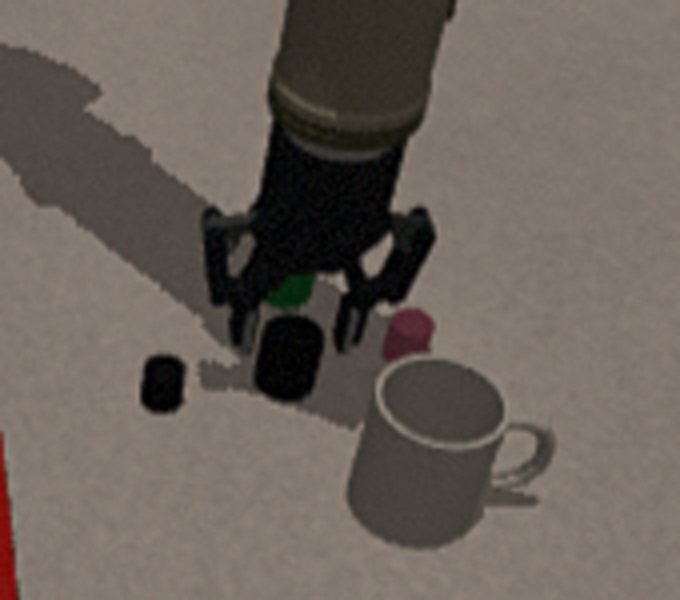

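Call:
step_arm(steps=[{"dp": [0, 0, -0.02], "twist": [0, 0, 0], "gripper": 0.3}, {"dp": [0, 0, -0.04], "twist": [0, 0, 0], "gripper": 0.3}, {"dp": [0, 0, -0.06], "twist": [0, 0, 0], "gripper": 0.3}, {"dp": [0, 0, -0.06], "twist": [0, 0, 0], "gripper": 0.3}, {"dp": [0, 0, -0.06], "twist": [0, 0, 0], "gripper": 0.3}])

```text
clock: 9.5
ee_pos: [477.5, 271.6, 0.3]
ee_rot: [0.698, 0.11, 0.699, -0.111]
wrist_force: [-0.6, -0.1, 0.3]
opening: 0.646
```

Call:
step_arm(steps=[{"dp": [0, 0, 0], "twist": [0, 0, 0], "gripper": 0.1}, {"dp": [0, 0, 0], "twist": [0, 0, 0], "gripper": -1}, {"dp": [0, 0, 0], "twist": [0, 0, 0], "gripper": -1}, {"dp": [0, 0, 0], "twist": [0, 0, 0], "gripper": -1}, {"dp": [0, 0, 0], "twist": [0, 0, 0], "gripper": -1}])

```text
clock: 10.0
ee_pos: [478.1, 271.9, 1.1]
ee_rot: [0.699, 0.111, 0.698, -0.11]
wrist_force: [-0.2, -0.6, 4.9]
opening: 0.453
```

Call:
step_arm(steps=[{"dp": [0, 0, 0.08], "twist": [0, 0, 0], "gripper": -1}, {"dp": [0, 0, 0.16], "twist": [0, 0, 0], "gripper": -1}, {"dp": [0, 0, 0.3], "twist": [0, 0, 0], "gripper": -1}, {"dp": [0, 0, 0.5], "twist": [0, 0, 0], "gripper": -1}, {"dp": [0, 0, 0.6], "twist": [0, 0, 0], "gripper": -1}])

```text
clock: 10.5
ee_pos: [478.8, 272.2, 154.3]
ee_rot: [0.699, 0.112, 0.697, -0.11]
wrist_force: [0.8, 0.3, 0.1]
opening: 0.452
```

```bash
python3 - <<'E'
from h import *
o=bot.observe();print(o["clock"],o["ee_pos"],o["opening"],o["wrist_force"])
p=bot.camera_params("wrist");np.savez("pw8.npz",**p)
im=bot.grab_frame("wrist"); cv2.imwrite("pics/w8.png",im[:,:,::-1])
im=bot.grab_frame("scene"); cv2.imwrite("pics/s8.png",cv2.resize(im[50:200,260:430,::-1],None,fx=4,fy=4,interpolation=2))
E
```

```text
10.5 [478.75960937 272.16533234 154.29160325] 0.45176984482926386 [0.79964581 0.26584426 0.11438012]
```

View pics/w8.png

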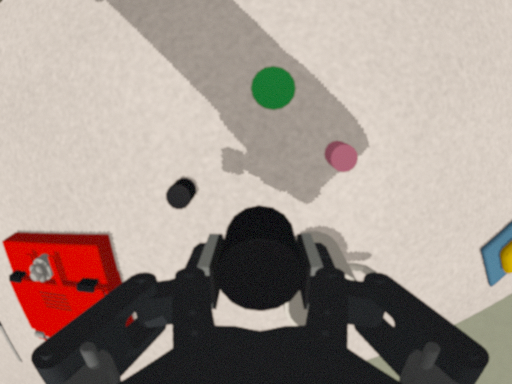

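View pics/s8.png

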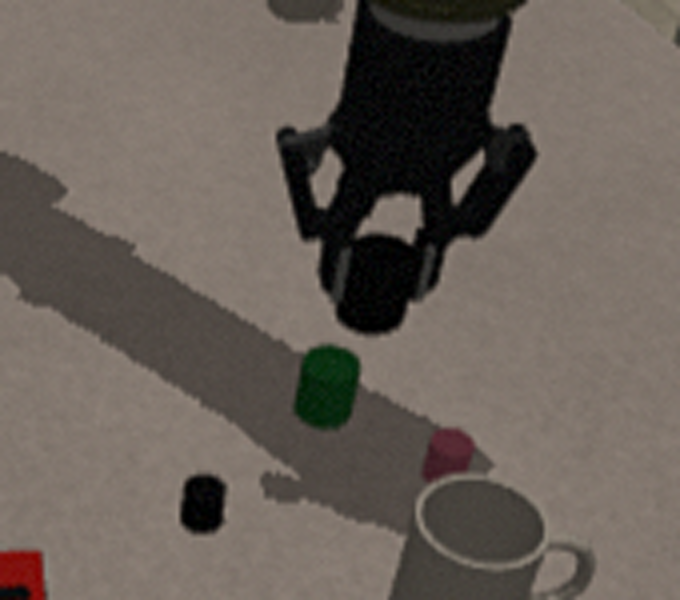

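Call:
step_arm(steps=[{"dp": [0.05, -0.6, 0], "twist": [0, 0, 0], "gripper": -1}, {"dp": [0.05, -0.6, 0], "twist": [0, 0, 0], "gripper": -1}, {"dp": [0.05, -0.6, 0], "twist": [0, 0, 0], "gripper": -1}, {"dp": [0.05, -0.6, 0], "twist": [0, 0, 0], "gripper": -1}])

```text
clock: 11.0
ee_pos: [490.3, 113.2, 149.8]
ee_rot: [0.698, 0.113, 0.698, -0.115]
wrist_force: [0.6, 0.6, -0.0]
opening: 0.456
```

Call:
step_arm(steps=[{"dp": [0, -0.3, 0], "twist": [0, 0, 0], "gripper": -1}, {"dp": [0, -0.588, -0.1], "twist": [0, 0, 0], "gripper": -1}, {"dp": [0, -0.588, -0.16], "twist": [0, 0, 0], "gripper": -1}, {"dp": [0, -0.588, -0.16], "twist": [0, 0, 0], "gripper": -1}, {"dp": [0, -0.588, -0.16], "twist": [0, 0, 0], "gripper": -1}])

```text
clock: 11.5
ee_pos: [488.7, -26.9, 108.9]
ee_rot: [0.697, 0.111, 0.699, -0.112]
wrist_force: [-0.0, 1.0, -0.3]
opening: 0.455
```

Call:
step_arm(steps=[{"dp": [0, 0, 0], "twist": [0, 0, 0], "gripper": -1}, {"dp": [0, 0, 0], "twist": [0, 0, 0], "gripper": -1}, {"dp": [0, 0, 0], "twist": [0, 0, 0], "gripper": -1}])

```text
clock: 11.8
ee_pos: [490.5, -23.8, 110.9]
ee_rot: [0.699, 0.11, 0.698, -0.109]
wrist_force: [0.5, 0.2, -0.1]
opening: 0.455
```

```bash
python3 - <<'E'
from h import *
o=bot.observe();print(o["clock"],o["ee_pos"],o["ee_rot"],o["opening"],o["wrist_force"])
p=bot.camera_params("wrist");np.savez("pw9.npz",**p)
im=bot.grab_frame("wrist"); cv2.imwrite("pics/w9.png",im[:,:,::-1])
cv2.imwrite("pics/w9z.png",cv2.resize(im[120:320,140:380,::-1],None,fx=3.2,fy=3,interpolation=2))
im=bot.grab_frame("scene"); cv2.imwrite("pics/s9r.png",im[:,:,::-1]); cv2.imwrite("pics/s9.png",cv2.resize(im[110:260,160:310,::-1],None,fx=4,fy=4,interpolation=2))
E
```

```text
11.8 [490.52149039 -23.77713061 110.85349079] [ 0.69873401  0.10971807  0.69839415 -0.10944564] 0.4546654173551017 [ 0.46602693  0.20500692 -0.05158497]
```

View pics/w9z.png

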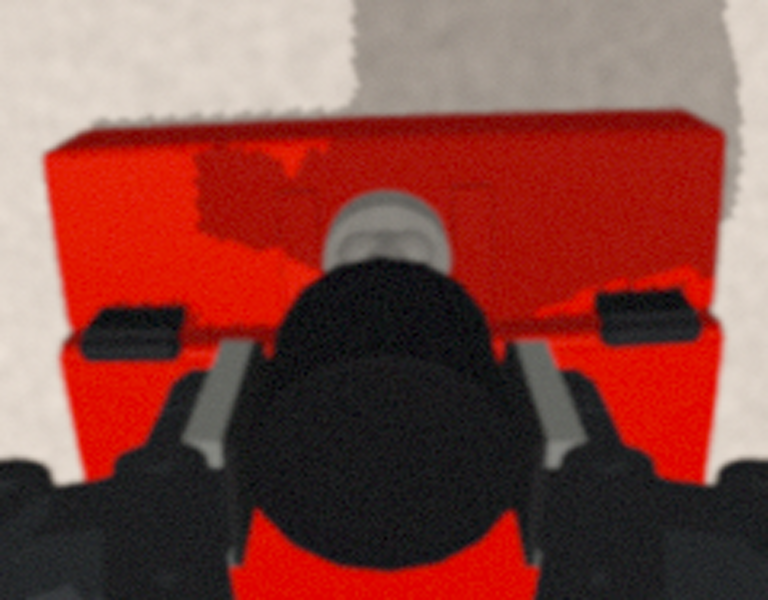

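View pics/s9.png

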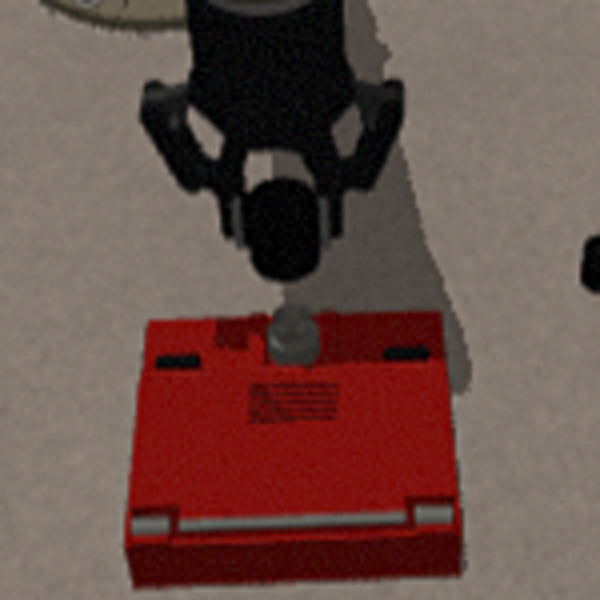

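```bash
python3 - <<'E'
from h import *
p=dict(np.load("pw9.npz")); y=-0.278;x=np.array([np.cos(y),np.sin(y),0]);yy=np.array([-x[1],x[0],0])
w=cv2.imread("pics/w9.png"); hs=cv2.cvtColor(w,cv2.COLOR_BGR2HSV)
m=((hs[:,:,1]<70)&(hs[:,:,2]>60)&(hs[:,:,2]<200)).astype(np.uint8); m[:150]=0
N,l,st,c=cv2.connectedComponentsWithStats(m); i=l[190,260]; print(st[i],c[i])
o=np.array([490.52,-23.78,0])
S=np.array([489.8,-25.2,0])
def cyl(C,r,zs):
  t=np.linspace(0,2*np.pi,90); P=np.array([proj("wrist",(C[0]+r*np.cos(a),C[1]+r*np.sin(a),z),p) for z in zs for a in t]); return P.min(0).round(1),P.max(0).round(1)
print("collar pred",cyl(S,15,(36,51)),cyl(S,15,(51,)))
for rz in (105,110,115): print("rim pred at TCP",rz,cyl(o,20,(rz,)))
k=(w.max(2)<45).astype(np.uint8)
for r in range(200,240,3):
  xs=np.where(k[r,200:320])[0]+200; print(r,xs.min() if len(xs) else None,xs.max() if len(xs) else None,end="; ")
E
```

```text
[242 184  38  28 722] [260.62742382 197.50415512]
collar pred (array([237.5, 179.8]), array([276.6, 221.8])) (array([237.5, 184.7]), array([276.6, 221.8]))
rim pred at TCP 105 (array([225.4, 201.4]), array([292.4, 262.3]))
rim pred at TCP 110 (array([224.5, 204.2]), array([293.3, 266.4]))
rim pred at TCP 115 (array([223.5, 207.2]), array([294.2, 270.7]))
200 None None; 203 None None; 206 257 260; 209 245 273; 212 242 278; 215 238 283; 218 235 285; 221 233 287; 224 231 289; 227 229 290; 230 228 291; 233 227 292; 236 219 300; 239 218 301;
```

```bash
python3 - <<'E'
from h import *
t=cv2.imread("pics/top0.png"); hs=cv2.cvtColor(t,cv2.COLOR_BGR2HSV)
m=(hs[:,:,1]<110).astype(np.uint8); m[:,:250]=0;m[:,280:]=0;m[:190]=0;m[216:]=0
N,l,st,c=cv2.connectedComponentsWithStats(m)
for i in range(1,N):
  if st[i,4]>20: print(st[i],c[i],[onz("top",c[i],z).round(1) for z in (45,51,60)])
S=np.array([489.8,-25.2,0])
w=cv2.imread("pics/w9.png"); cv2.imwrite("pics/w9zz.png",cv2.resize(w[170:230,220:300],None,fx=10,fy=10,interpolation=2))
# scene collar
s=cv2.imread("pics/s9r.png"); cv2.imwrite("pics/s9zz.png",cv2.resize(s[150:210,205:265],None,fx=10,fy=10,interpolation=2))
for z in (36,51,71): print(z,proj("scene",S+[0,0,z]))
print("rim c", [proj("scene",[490.5,-23.8,z]) for z in (110,154)])
E
```

```text
[258 197  12  13 122] [263.63934426 203.2704918 ] [array([493.2, -25.4,  45. ]), array([492.4, -25.2,  51. ]), array([491.1, -25. ,  60. ])]
36 (np.float64(231.97453988404652), np.float64(196.5966919583921))
51 (np.float64(231.62723688740877), np.float64(192.37638416704652))
71 (np.float64(231.15055454280562), np.float64(186.5839025806465))
rim c [(np.float64(230.85913217867488), np.float64(174.78052759301372)), (np.float64(229.7011059523347), np.float64(160.38033417900053))]
```

View pics/w9zz.png

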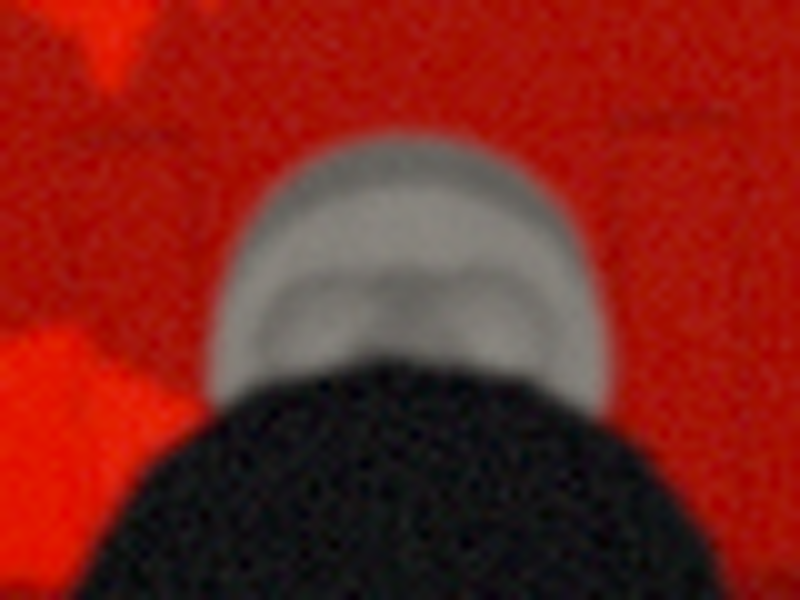

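View pics/s9zz.png

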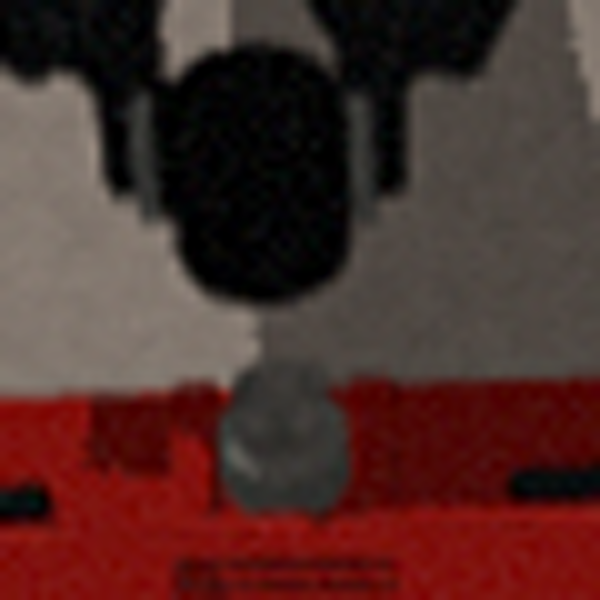

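Call:
step_arm(steps=[{"dp": [0.009, 0.007, -0.06], "twist": [0, 0, 0], "gripper": -1}, {"dp": [0.009, 0.007, -0.1], "twist": [0, 0, 0], "gripper": -1}, {"dp": [0.009, 0.007, -0.1], "twist": [0, 0, 0], "gripper": -1}, {"dp": [0.009, 0.007, -0.1], "twist": [0, 0, 0], "gripper": -1}, {"dp": [0.009, 0.007, -0.1], "twist": [0, 0, 0], "gripper": -1}])

```text
clock: 12.4
ee_pos: [492.7, -23.6, 86.1]
ee_rot: [0.699, 0.111, 0.698, -0.111]
wrist_force: [0.3, 0.5, 0.1]
opening: 0.458
```

```bash
python3 - <<'E'
from h import *
o=bot.observe();print(o["clock"],o["ee_pos"],o["ee_rot"],o["opening"],o["wrist_force"])
p=bot.camera_params("wrist");np.savez("pw10.npz",**p)
im=bot.grab_frame("wrist"); cv2.imwrite("pics/w10.png",im[:,:,::-1])
cv2.imwrite("pics/w10z.png",cv2.resize(im[160:240,210:310,::-1],None,fx=7,fy=7,interpolation=2))
im=bot.grab_frame("scene"); cv2.imwrite("pics/s10z.png",cv2.resize(im[150:210,205:265,::-1],None,fx=10,fy=10,interpolation=2))
print(bot.observe()["ee_pos"])
E
```

```text
12.4 [492.67064597 -23.64255122  86.0754388 ] [ 0.69861674  0.1105761   0.69820687 -0.11052031] 0.45849746655839363 [0.30953106 0.50892731 0.14863154]
[492.70701112 -23.57534573  86.1002287 ]
```

View pics/w10z.png

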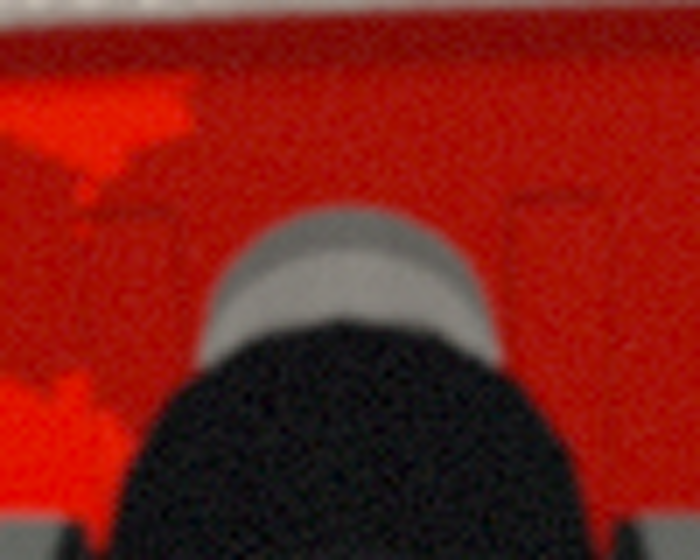

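View pics/s10z.png

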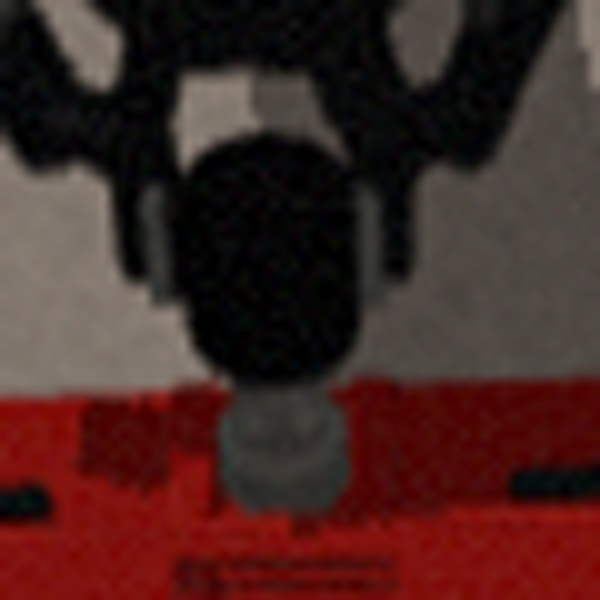

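```bash
python3 - <<'E'
from h import *
p=dict(np.load("pw10.npz"));o=np.array([492.67,-23.64,0])
t=np.linspace(0,2*np.pi,180)
def cyl(C,r,z):
  P=np.array([proj("wrist",(C[0]+r*np.cos(a),C[1]+r*np.sin(a),z),p) for a in t]); i=P[:,1].argmin();return (P[:,0].min()+P[:,0].max())/2,P[i],np.ptp(P[:,0])
print("collar51",cyl(o,15,51),"36",cyl(o,15,36)); print("rim",cyl(o,20,85.4))
w=cv2.imread("pics/w10.png");k=(w.max(2)<45)
for r in (208,212,218,224,228): xs=np.where(k[r,215:300])[0]+215; print(r,xs.min(),xs.max(),(xs.min()+xs.max())/2)
P=np.array([proj("wrist",(o[0]+20*np.cos(a),o[1]+20*np.sin(a),85.4),p) for a in t])
for r in (208,212,218,224,228):
  s=P[np.abs(P[:,1]-r)<1.0]; print(r,s[:,0].min(),s[:,0].max())
E
```

```text
collar51 (np.float64(259.0133759567166), array([258.67004685, 194.76952613]), np.float64(43.63257436367266)) 36 (np.float64(259.0643399373998), array([258.74636758, 188.63353977]), np.float64(40.80988547567904))
rim (np.float64(258.8719333062362), array([258.30466462, 204.38292698]), np.float64(68.89181807797084))
208 248 272 260.0
212 241 278 259.5
218 234 285 259.5
224 231 289 260.0
228 229 291 260.0
208 241.4804901804343 276.37663163356916
212 235.45501320045545 282.38602203515677
218 229.8811328120728 287.93528430722506
224 226.5822395099705 291.2089857776784
228 225.20847069265452 292.2891319872373
```

Call:
step_arm(steps=[{"dp": [-0.001, 0.001, -0.02], "twist": [0, 0, 0], "gripper": -1}, {"dp": [-0.001, 0.001, -0.04], "twist": [0, 0, 0], "gripper": -1}, {"dp": [-0.001, 0.001, -0.06], "twist": [0, 0, 0], "gripper": -1}, {"dp": [-0.001, 0.001, -0.076], "twist": [0, 0, 0], "gripper": -1}, {"dp": [-0.001, 0.001, -0.076], "twist": [0, 0, 0], "gripper": -1}])

```text
clock: 13.0
ee_pos: [491.9, -23.4, 66.0]
ee_rot: [0.698, 0.11, 0.699, -0.111]
wrist_force: [0.4, -0.1, 0.2]
opening: 0.453
```

Call:
step_arm(steps=[{"dp": [0, 0, -0.008], "twist": [0, 0, 0], "gripper": -1}, {"dp": [0, 0, -0.016], "twist": [0, 0, 0], "gripper": -1}, {"dp": [0, 0, -0.016], "twist": [0, 0, 0], "gripper": -1}])

```text
clock: 13.3
ee_pos: [493.3, -23.6, 63.5]
ee_rot: [0.699, 0.111, 0.698, -0.11]
wrist_force: [0.3, -0.6, 6.8]
opening: 0.451
```

Call:
step_arm(steps=[{"dp": [0, 0, -0.006], "twist": [0, 0, 0], "gripper": -1}, {"dp": [0, 0, -0.012], "twist": [0, 0, 0], "gripper": -1}, {"dp": [0, 0, -0.012], "twist": [0, 0, 0], "gripper": -1}])

```text
clock: 13.6
ee_pos: [493.2, -23.7, 60.3]
ee_rot: [0.699, 0.111, 0.698, -0.111]
wrist_force: [1.9, -2.5, 3.2]
opening: 0.449
```

Call:
step_arm(steps=[{"dp": [0, 0, -0.008], "twist": [0, 0, 0], "gripper": -1}, {"dp": [0, 0, -0.016], "twist": [0, 0, 0], "gripper": -1}, {"dp": [0, 0, -0.016], "twist": [0, 0, 0], "gripper": -1}])

```text
clock: 13.9
ee_pos: [491.9, -23.5, 54.8]
ee_rot: [0.698, 0.11, 0.699, -0.111]
wrist_force: [4.7, -1.2, -9.5]
opening: 0.457
```

Call:
step_arm(steps=[{"dp": [0, 0, -0.008], "twist": [0, 0, 0], "gripper": -1}, {"dp": [0, 0, -0.014], "twist": [0, 0, 0], "gripper": -1}, {"dp": [0, 0, -0.014], "twist": [0, 0, 0], "gripper": -1}])

```text
clock: 14.2
ee_pos: [492.2, -23.4, 52.1]
ee_rot: [0.698, 0.11, 0.698, -0.111]
wrist_force: [2.1, -1.6, -3.1]
opening: 0.453
```

Call:
step_arm(steps=[{"dp": [0, 0, -0.006], "twist": [0, 0, 0], "gripper": -1}, {"dp": [0, 0, -0.008], "twist": [0, 0, 0], "gripper": -1}, {"dp": [0, 0, -0.008], "twist": [0, 0, 0], "gripper": -1}])

```text
clock: 14.5
ee_pos: [492.4, -23.4, 51.9]
ee_rot: [0.699, 0.111, 0.698, -0.11]
wrist_force: [-6.1, -1.7, 21.0]
opening: 0.45
```

Call:
step_arm(steps=[{"dp": [0, 0, 0], "twist": [0, 0, 0], "gripper": -1}, {"dp": [0, 0, 0], "twist": [0, 0, 0], "gripper": -1}, {"dp": [0, 0, 0], "twist": [0, 0, 0], "gripper": -1}, {"dp": [0, 0, 0], "twist": [0, 0, 0], "gripper": -1}, {"dp": [0, 0, 0], "twist": [0, 0, 0], "gripper": -1}])

```text
clock: 15.0
ee_pos: [492.4, -23.4, 51.9]
ee_rot: [0.699, 0.111, 0.698, -0.11]
wrist_force: [-6.4, -1.4, 21.2]
opening: 0.449
```

```bash
python3 - <<'E'
from h import *
o=bot.observe();print(o["clock"],o["ee_pos"],o["opening"],o["wrist_force"])
p=bot.camera_params("wrist")
im=bot.grab_frame("wrist"); cv2.imwrite("pics/w11.png",im[:,:,::-1])
im=bot.grab_frame("scene"); cv2.imwrite("pics/s11r.png",im[:,:,::-1]); cv2.imwrite("pics/s11.png",cv2.resize(im[130:260,170:300,::-1],None,fx=4.5,fy=4.5,interpolation=2))
o=bot.observe();print(o["clock"],o["ee_pos"],o["wrist_force"])
E
```

```text
15.0 [492.41087055 -23.405942    51.88074261] 0.4489918759666619 [-6.44488365 -1.38567137 21.20605199]
15.1 [492.42722511 -23.38557702  51.86768932] [-6.84017903 -1.39007289 20.91151762]
```

View pics/w11.png

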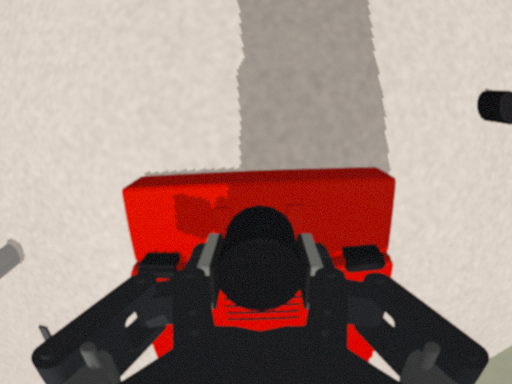

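View pics/s11.png

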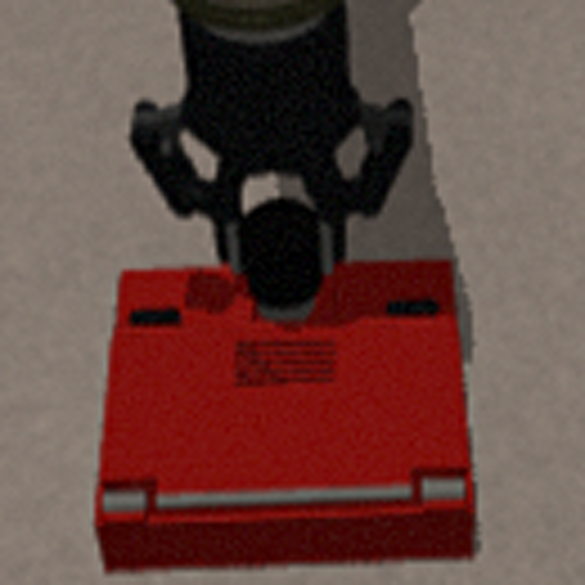

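The cap sits on the collar, with only the collar's side showing below it. The force history was bead resistance, then pull-in, then a rigid stop at the expected height, now steady at about 21 N. I'll compare the bystanders with the first picture and hand in.

```bash
python3 - <<'E'
from h import *
a=cv2.imread("pics/scene0.png").astype(int);b=cv2.imread("pics/s11r.png").astype(int)
for n,(u0,v0,u1,v1) in dict(mug=(355,165,412,218),tube=(100,195,130,232),file=(88,255,120,332)).items(): print(n,np.abs(a-b)[v0:v1,u0:u1].mean().round(2))
print(bot.sign_off())
E
```

```text
mug 4.69
tube 5.07
file 5.37
the job is handed in; nothing more can be done
None
```

The case is closed, the cap is pressed home on its stud, and I handed in at about 15 s with the hand still gripping the cap and pressing down.

- **Flap:** I pressed it shut with closed fingers. Resistance rose to about 12 N, dropped as the catch gave way, then hit a firm stop at 16 N. After I lifted the hand, the pictures showed the flap staying shut under both noses.
- **Cap:** I took the larger black cap and lined it up over the stud. The force was about 7 N on the beads, then about −9 N as they pulled the cap in, then a rigid stop at the expected height. The push has held steady at about 21 N since then, with about 6 N sideways. The last pictures show the cap on its collar.
- **Mug, tube and nail file:** Their image patches differ from the first picture by about 5 grey levels on average, much the same for all three. I took this as picture noise and saw no movement, but I did not measure their positions again.

**Checks that disagreed:**
- The fingertips turned out to be about 12 mm behind the reported TCP, not 22 mm ahead as `bot.nose_length` says. I set the heights from the pictures and contact forces instead.
- Estimates of the seat position from different cameras differed by 2–3 mm. I settled the final alignment by comparing cap and collar within the same pictures.

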